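Gauge a batch of steel pins in the stores

ROBOT

A 6-joint arm with a two-finger parallel gripper is mounted at the origin on the work surface. World frame = base frame: x ahead of the robot, y to its left, z up, the work surface at z = 0. Lengths are in m, angles in rad, forces in N, time in s.
With the tool pointing down it reaches from about 0.275 to 0.85 m from the base axis. Payload 5.2 kg.
Tool frame: the origin (TCP) lies between the finger pads; the fingertips stand 14 mm ahead of it and the grasp point (between the pads) lies 5 mm behind it; z points along the fingers, y is the line along which they close (so a half turn about z gives the same grasp; the last joint's range is limited). The gripper opens to 85 mm and grips with 20 to 120 N. Pads are 22 mm wide; open, the fingers measure 114 mm over their backs; the gripper's body (76 mm by 85 mm) begins 54 mm behind the grasp point. The pads swing forward as they close: fully open they stand 13 mm farther back than shut.
Start: joints at [1.097, 0.259, 1.535, -0, 1.348, -0.203], TCP at [0.147, 0.53, 0.245] pointing down, gripper open.
Joint ranges: [-3.14, 3.14], [-0.91, 2.08], [0.19, 2.58], [-1.22, 4.36], [0.22, 2.71], [-3.12, 3.12]. Speed limits (rad/s): [2.57, 2.57, 3.14, 3.14, 3.14, 3.14].

INTERFACE

Orientations are given as a unit quaternion [w, x, y, z].
In Python, from station import env, optics gives the robot as it stands.
- The arm moves only by the shell command python3 -m inch 'ROWS'. ROWS is JSON, a list of rows, each an object of numbers: "x", "y", "z": the shift along the world's x, y, z in cm; "twist": the turn about the world's z in degrees; "grip": the finger opening in cm, from 0 to 8.54. A call has exactly 5 rows; each row shifts and turns the commanded pose from where the row before left it; what a row does not reach is not made up. A row lasts 1/12 s, in which the tool goes at most 41.7 mm and 7.16 degrees, less where a joint would pass 70% of its speed; a pose out of reach is approached as far as the arm can. A call is refused whole if a number of a shift passes 4.17 or a number of a turn 7.16, either way. A call with a gripper value outside its range is refused whole. The fingers move at their own pace and stop on an object; the grip force is fixed at half the most. Time passes only in rows, so rows that do not move let the fingers close, or fill a call up. It gives the time, the measured TCP pose, the force, the opening and the grip force at its end, in the units of the state.
- env.get_state(): the state, without advancing time (a new reading comes with each control period).
- optics.grab_frame(name): name is "scene" or "top"; returns a dict with "img" (400x640x3 uint8, red, green, blue), "vfov" (degrees; the focal length in pixels is half the picture's height over the tangent of half this angle, whatever the lens; pixels are square), "cx", "cy" (the principal point, pixels), "eye" and "rotation" of the camera in the world. Camera axes: x right, y up, looking along -z (the intrinsics and any distortion apply to the point x, -y, -z); pixel columns grow to the right and rows downward; lengths in m; the calibration is good to about 2 mm. A picture is of the moment at which its call begins. There is no depth.
- env.hand_in(): hands the job in; it is judged then, once.
The state is a dict: "time_s": time; "joints": joint angles; "dq": joint speeds; "joint_efforts": joint torques, N m; "position": TCP position; "orientation": TCP orientation; "force": force on the tool from outside, world axes, zero at the start; "moment": the same for the moment, N m; "gripper_width": finger opening in m; "gripper_force": force on a finger pad.
Only numpy, scipy, OpenCV 4.12 (cv2) and the standard library are available. Lean on these libraries where they do the work, as an engineer would, in place of code of your own. Each camera call takes 0.05 s, during which the arm holds its last target. There are 200 camera calls.

TASK

Swing the lamp's arm back, away from the robot, until its head is well clear of the whole gauge. Then sort the three steel pins by trying them foot first in the plate's bore: let those that fit slide right through into the catch box beneath, and put any that is too thick to go in, without forcing it, into the open blue bin to the left of the gauge. Leave the other things on the bench where they are.

Things in the scene. Friction and masses are not known exactly. Their poses are not given: they have to be found in the camera images.
- gauge: Fixed go gauge: grey box with clear sides, 166 mm (x) by 126 mm (y), 152 mm high, floor 6 mm thick, closed but for the bore in its sloping steel plate. Origin: on the bench straight below the middle of the bore's mouth; x points away from the side the plate faces, z up. The inside (catch box) reaches from x = -52 to +104 mm, y = -58 to +58 mm
- gauge_plate: The gauge's sloping steel plate, 112 by 116 mm, 20 mm thick, with one round 26.5 mm bore right through its middle, 1 mm chamfer. Origin: centre of the bore's mouth on the upper face, 125 mm above the bench; z runs along the bore, up and out to the robot's right (towards the pins), 30 degrees from vertical; y is level, x points up the slope. Below the plate 117 mm are free along the bore
- lamp_arm (a joint): Swing of the lamp arm about its upright post, rad; it grows as the head swings back, away from the robot (anticlockwise from above), stops at -0.4 and 1.6; stiff, stays where it is left
- lamp_knob (a point): Top centre of the upright black knob on the lamp arm (18 mm diameter, 45 mm tall, about 299 mm above the bench at its top), 115 mm from the pivot; grip it from above to swing the arm. The arm is a bar 18 mm wide and 12 mm thick whose top is the knob's foot
- lamp_pivot (a point): Axis of the lamp arm's hinge at the top of the post, 233 mm above the bench; the post is 20 mm in diameter on a foot 70 mm square; the hub reaches to 267 mm
- lamp_head (a point): Middle of the round white lamp head, 116 mm in diameter, at the arm's end 210 mm from the pivot; it reaches from 221 to 263 mm above the bench
- pin_a: Plain turned steel pin, loose, upright at the start, 65 mm tall: a thick foot 30 mm tall, chamfered 1.5 mm round its underside, and above it a slim round shank, 16 mm diameter, 35 mm long. The foot is either right (25 mm diameter) or oversize (28.5 mm); which pin is which only the gauge tells. Origin: centre of the underside; z runs up the shank
- pin_b: Plain turned steel pin, loose, upright at the start, 65 mm tall: a thick foot 30 mm tall, chamfered 1.5 mm round its underside, and above it a slim round shank, 16 mm diameter, 35 mm long. The foot is either right (25 mm diameter) or oversize (28.5 mm); which pin is which only the gauge tells. Origin: centre of the underside; z runs up the shank
- pin_c: Plain turned steel pin, loose, upright at the start, 65 mm tall: a thick foot 30 mm tall, chamfered 1.5 mm round its underside, and above it a slim round shank, 16 mm diameter, 35 mm long. The foot is either right (25 mm diameter) or oversize (28.5 mm); which pin is which only the gauge tells. Origin: centre of the underside; z runs up the shank
- pin_a_mid (a point): Point on the axis of pin_a, 32.5 mm above its underside
- pin_b_mid (a point): Point on the axis of pin_b, 32.5 mm above its underside
- pin_c_mid (a point): Point on the axis of pin_c, 32.5 mm above its underside
- bin: Open blue bin, fixed, 120 mm (x) by 170 mm (y), 65 mm high, walls 4 mm and floor about 5 mm thick. Origin: centre of its underside
- washer: Bystander: loose flat steel washer, 56 mm wide, 6 mm thick, lying among the pins; origin under its centre
- nut: Bystander: loose dark round nut, 32 mm wide, 14 mm tall; origin under its centre
- carton: Bystander: loose cardboard carton, 80 by 110 by 50 mm tall; origin under its centre
- insulator: Bystander: loose green glass insulator, 130 mm wide, 68 mm tall; origin under its centre
- wrench: Bystander: loose flat wrench, 190 mm long along its x axis; origin under its middle
- oil: Bystander: loose grey oil bottle, 56 mm wide, 130 mm tall; origin under its centre
Mind the look-alikes: they are no part of the job. What is shaped like the pin_c but pink or purple is not meant.

How it is judged:
On the way:
1. the lamp head has been swung at least 130 mm (level distance) clear of the bore (horizontal distance between lamp_head and gauge_plate above 0.13 m), for 0.2 s.
At the end, for the whole second after the job is handed in: Two pins (those that fit) lie in the catch box below the plate (middle within the box, under 75 mm), the one that does not fit is in the blue bin (middle between its walls, under 60 mm) at rest (under 0.05 m/s), and the lamp head is at least 130 mm, measured level, from the bore (((x of pin_a_mid in the frame of bin between -0.06 and 0.06 m and y of pin_a_mid in the frame of bin between -0.085 and 0.085 m and z of pin_a_mid in the frame of bin between 0 and 0.06 m and linear speed of pin_a below 0.05 m/s and x of pin_b_mid in the frame of gauge between -0.055 and 0.107 m and y of pin_b_mid in the frame of gauge between -0.06 and 0.06 m and z of pin_b_mid in the frame of gauge between 0 and 0.075 m and x of pin_c_mid in the frame of gauge between -0.055 and 0.107 m and y of pin_c_mid in the frame of gauge between -0.06 and 0.06 m and z of pin_c_mid in the frame of gauge between 0 and 0.075 m) or (x of pin_a_mid in the frame of gauge between -0.055 and 0.107 m and y of pin_a_mid in the frame of gauge between -0.06 and 0.06 m and z of pin_a_mid in the frame of gauge between 0 and 0.075 m and x of pin_b_mid in the frame of bin between -0.06 and 0.06 m and y of pin_b_mid in the frame of bin between -0.085 and 0.085 m and z of pin_b_mid in the frame of bin between 0 and 0.06 m and linear speed of pin_b below 0.05 m/s and x of pin_c_mid in the frame of gauge between -0.055 and 0.107 m and y of pin_c_mid in the frame of gauge between -0.06 and 0.06 m and z of pin_c_mid in the frame of gauge between 0 and 0.075 m) or (x of pin_a_mid in the frame of gauge between -0.055 and 0.107 m and y of pin_a_mid in the frame of gauge between -0.06 and 0.06 m and z of pin_a_mid in the frame of gauge between 0 and 0.075 m and x of pin_b_mid in the frame of gauge between -0.055 and 0.107 m and y of pin_b_mid in the frame of gauge between -0.06 and 0.06 m and z of pin_b_mid in the frame of gauge between 0 and 0.075 m and x of pin_c_mid in the frame of bin between -0.06 and 0.06 m and y of pin_c_mid in the frame of bin between -0.085 and 0.085 m and z of pin_c_mid in the frame of bin between 0 and 0.06 m and linear speed of pin_c below 0.05 m/s)) and horizontal distance between lamp_head and gauge_plate above 0.13 m); the robot touches nothing.
It fails at once if a bystander (washer, nut, carton, insulator, wrench, oil bottle) is moved by more than 40 mm (distance of any of washer, nut, carton, insulator, wrench, oil from where it was at the start of the episode above 0.04 m).
It fails at once if a pin is forced against the gauge plate with more than 150 N (contact force between any of pin_a, pin_b, pin_c and gauge_plate above 150 N).
It also fails if it takes over 72 s, if anything falls off the work surface, if the arm or the gripper's body presses on something with over 40 N, if the wrist force passes 120 N, or if a joint passes its speed limit or range.

## Working session

There is one attempt and no reset: what is moved stays moved. The work goes in short steps, Python scripts to look and compute and a shell command to move; the robot and the scene stay as the last step left them, time stands still between calls to the robot, and variables do not carry over. Pictures are saved under pics/ and viewed, at most 10 in all, crops included, and the job is handed in when it is done.

```bash
mkdir -p pics; ls
python3 - <<'E'
from station import env, optics
import cv2
for n in("scene","top"):
    f=optics.grab_frame(n); cv2.imwrite(f"pics/{n}0.png",f["img"][:,:,::-1])
    print(n,{k:v for k,v in f.items() if k!="img"})
s=env.get_state();print(s)
E
```

```text
pics
scene {'vfov': 56.75602306903981, 'cx': 323.23002776825723, 'cy': 190.72879926499422, 'eye': array([ 1.03958167, -0.35886794,  0.91131838]), 'rotation': array([0.84804531, 0.29364939, 0.15073031, 0.41457154])}
top {'vfov': 44.508774068643746, 'cx': 319.01409595284565, 'cy': 198.4799048562984, 'eye': array([ 0.39529498, -0.03552674,  1.62343448]), 'rotation': array([ 0.71064204,  0.03926387, -0.05037732, -0.70064854])}
{'time_s': 0.1, 'joints': array([ 1.09720606e+00,  2.59269202e-01,  1.53597464e+00,  3.83933716e-05,
        1.34797572e+00, -2.02797567e-01]), 'dq': array([ 0.00053287, -0.00205125, -0.00037913, -0.00091608, -0.0021715 ,
       -0.00121147]), 'joint_efforts': array([ 1.79417933e-03, -4.46973825e+01, -2.91246307e+01, -3.56361061e-04,
        6.31378600e-03, -4.05543460e-05]), 'position': array([0.14688093, 0.52956752, 0.24455789]), 'orientation': array([-2.87548567e-04,  1.34987216e-01,  9.90847006e-01, -7.61163787e-04]), 'force': array([-0.95143267,  0.85146513, -0.62334271]), 'moment': array([-0.00276151, -0.00095017,  0.01939794]), 'gripper_force': 0.0, 'gripper_width': 0.08521782525404939}
```

View pics/scene0.png

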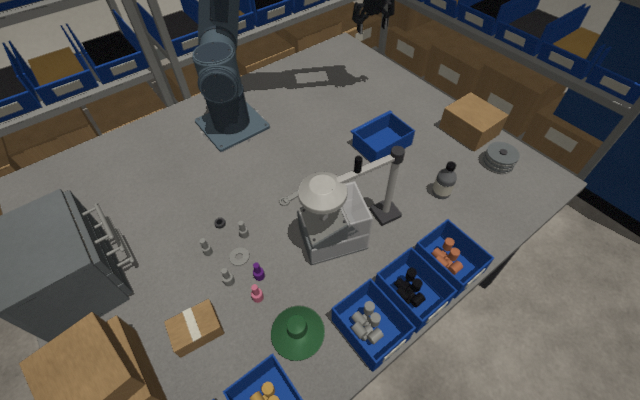

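View pics/top0.png

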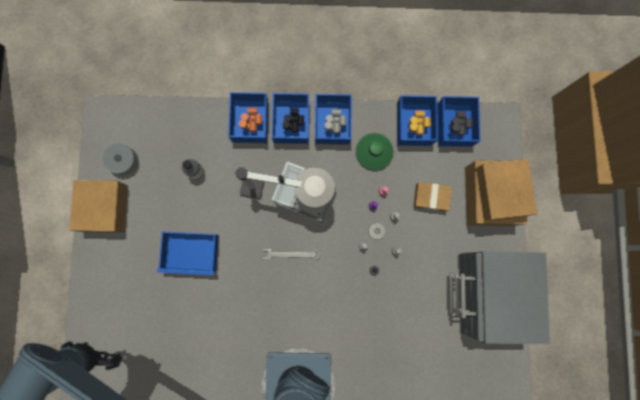

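```bash
cat > h.py <<'E'
import numpy as np, cv2
from scipy.spatial.transform import Rotation as R
from station import env, optics
def cam(n):
    f=optics.grab_frame(n); q=f["rotation"]
    f["R"]=R.from_quat([q[1],q[2],q[3],q[0]]).as_matrix()
    f["f"]=200/np.tan(np.radians(f["vfov"])/2); f["hsv"]=cv2.cvtColor(f["img"],cv2.COLOR_RGB2HSV); return f
def ray(f,u,v):
    d=f["R"]@np.array([(u-f["cx"])/f["f"],-(v-f["cy"])/f["f"],-1]); return d/np.linalg.norm(d)
def onz(f,u,v,z):
    d=ray(f,u,v); return f["eye"]+d*(z-f["eye"][2])/d[2]
def proj(f,p):
    c=f["R"].T@(np.asarray(p)-f["eye"]); return np.round([f["cx"]+f["f"]*c[0]/-c[2], f["cy"]-f["f"]*c[1]/-c[2]],1)
def tri(fs,uvs):
    A=0;b=0;L=[]
    for f,(u,v) in zip(fs,uvs):
        d=ray(f,u,v);P=np.eye(3)-np.outer(d,d);A=A+P;b=b+P@f["eye"];L.append((P,f["eye"]))
    x=np.linalg.solve(A,b); return np.round(x,4),[round(1e3*np.linalg.norm(P@(x-e)),1) for P,e in L]
def crop(f,u0,v0,u1,v1,s,name):
    cv2.imwrite("pics/"+name,cv2.resize(f["img"][v0:v1,u0:u1,::-1],None,fx=s,fy=s,interpolation=cv2.INTER_CUBIC))
E
python3 - <<'E'
from h import *
T,S=cam("top"),cam("scene")
crop(T,225,155,410,280,4,"t1.png");crop(S,190,130,410,300,3.5,"s1.png")
p=env.get_state()["position"];print(proj(T,p),proj(S,p),proj(T,[0,0,0]),proj(S,[0,0,0]))
for a,b in (((241,174),(398,153)),((314,186),(323,192)),((281,180),(358,158))):print(tri([T,S],[a,b]))
for f,n in((T,'T'),(S,'S')):
    g=f["hsv"]; m=((g[...,1]<40)&(g[...,2]>125)).astype(np.uint8)
    k,l,s,c=cv2.connectedComponentsWithStats(m)
    print(n,[(np.round(c[i],1).tolist(),s[i,4]) for i in range(1,k) if 8<s[i,4]<400])
    print(n,f["img"][216,395],f["img"][247,364],f["img"][230,390])
E
```

```text
[101.3 350.2] [370.7  30.1] [297.8 385.5] [231.1 124.4]
(array([0.6387, 0.1686, 0.2546]), [np.float64(3.1), np.float64(3.1)])
(array([ 0.6094, -0.04  ,  0.2342]), [np.float64(1.6), np.float64(1.6)])
(array([0.6171, 0.0532, 0.294 ]), [np.float64(4.0), np.float64(4.0)])
T [([335.8, 111.4], np.int32(31)), ([334.2, 121.8], np.int32(177)), ([464.3, 294.8], np.int32(100)), ([164.5, 394.6], np.int32(215)), ([57.9, 395.7], np.int32(164))]
T [122 122 115] [146 147 137] [132 131 122]
S [([30.9, 6.3], np.int32(73)), ([123.2, 12.8], np.int32(135)), ([144.2, 4.5], np.int32(74)), ([169.1, 5.9], np.int32(281)), ([285.9, 18.6], np.int32(307)), ([359.2, 0.8], np.int32(13)), ([333.5, 48.7], np.int32(227)), ([184.4, 56.7], np.int32(47)), ([164.6, 61.4], np.int32(34)), ([271.0, 68.7], np.int32(92)), ([350.2, 71.5], np.int32(11)), ([296.9, 76.8], np.int32(11)), ([302.1, 77.6], np.int32(16)), ([413.2, 81.2], np.int32(41)), ([353.0, 92.0], np.int32(26)), ([407.4, 89.6], np.int32(16)), ([346.3, 90.0], np.int32(9)), ([251.9, 94.5], np.int32(33)), ([264.0, 94.1], np.int32(35)), ([261.3, 99.8], np.int32(9)), (
[... 2460 characters left out ...]
.3, 336.9], np.int32(22)), ([341.6, 341.2], np.int32(9)), ([394.9, 348.7], np.int32(60)), ([328.8, 342.1], np.int32(11)), ([147.2, 343.3], np.int32(9)), ([333.8, 346.8], np.int32(31)), ([199.5, 351.9], np.int32(21)), ([344.0, 351.7], np.int32(31)), ([170.3, 352.7], np.int32(11)), ([350.3, 356.1], np.int32(11)), ([245.6, 357.8], np.int32(17)), ([214.4, 367.8], np.int32(55)), ([245.8, 368.1], np.int32(9)), ([596.9, 367.5], np.int32(11)), ([351.0, 370.9], np.int32(13)), ([223.8, 372.9], np.int32(15)), ([621.8, 378.2], np.int32(42)), ([220.7, 380.4], np.int32(14)), ([631.5, 390.6], np.int32(202)), ([615.1, 384.1], np.int32(9)), ([26.2, 397.5], np.int32(34))]
S [73 70 73] [97 96 95] [121 119 114]
```

View pics/t1.png

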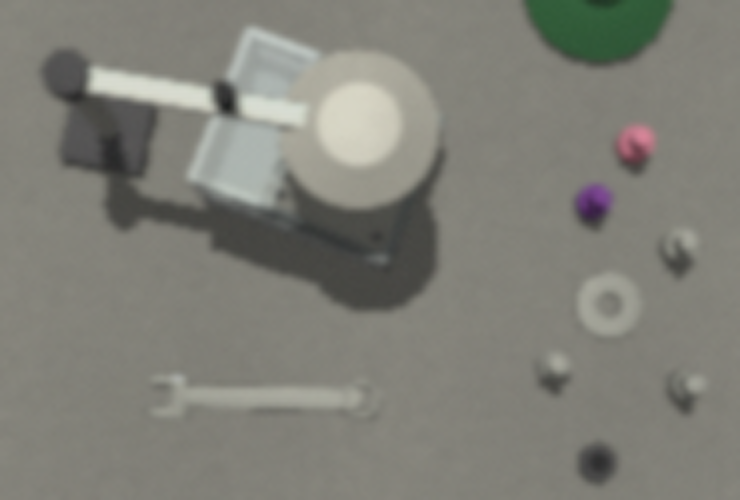

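View pics/s1.png

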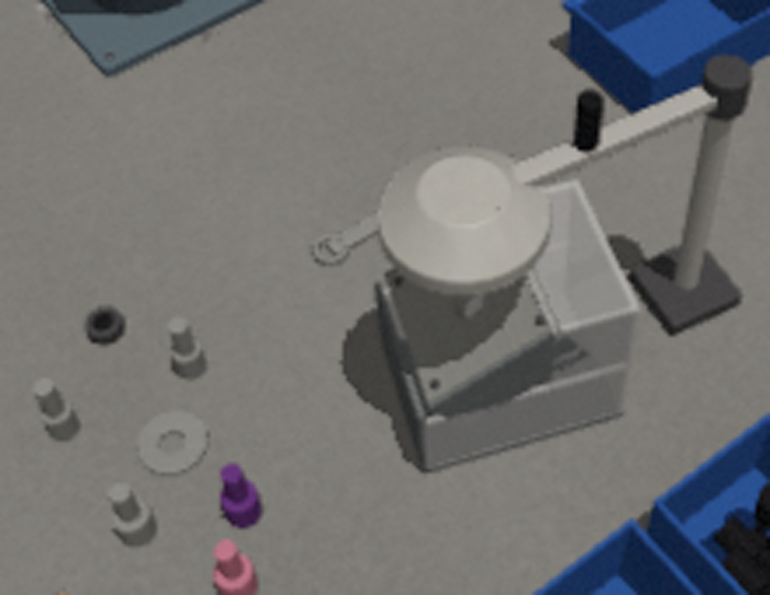

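Run:
```python
from h import *
T,S=cam("top"),cam("scene")
t=lambda u,v:((u+.5)/4-.5+225,(v+.5)/4-.5+155); s=lambda u,v:((u+.5)/3.5-.5+190,(v+.5)/3.5-.5+130)
tt=dict(A=t(686,237),B=t(557,360),C=t(697,383)); ss=[s(179,326),s(44,387),s(120,492)]
for n,a in tt.items():
    print(n,np.round(onz(T,*a,.065),4),[tri([T,S],[a,b]) for b in ss])
for b in ss: print(np.round(onz(S,*b,.065),4))
# washer centre, nut, lamp hub top, knob top, lamp head top
for nm,a,b,z in(("washer",t(609,304),s(173,442),.006),("nut",t(598,463),s(106,324),.014),("hub",t(67,70),s(728,73),.267),("knob",t(222,92),s(590,98),.299),("head",t(359,124),s(464,192),.263)):
    print(nm,tri([T,S],[a,b]),np.round(onz(T,*a,z),4),np.round(onz(S,*b,z),4))
crop(S,340,0,420,60,8,"g1.png")
```

```text
A [ 0.5482 -0.307   0.065 ] [(array([ 0.5438, -0.2546,  0.2206]), [np.float64(27.3), np.float64(27.3)]), (array([ 0.5313, -0.3014,  0.1925]), [np.float64(17.0), np.float64(17.0)]), (array([ 0.5481, -0.3064,  0.0668]), [np.float64(0.2), np.float64(0.2)])]
B [ 0.4484 -0.2034  0.065 ] [(array([ 0.4487, -0.2025,  0.0658]), [np.float64(0.9), np.float64(0.9)]), (array([ 0.4377, -0.2576,  0.0493]), [np.float64(53.4), np.float64(53.4)]), (array([ 0.4456, -0.2595, -0.1294]), [np.float64(36.2), np.float64(36.2)])]
C [ 0.4317 -0.3149  0.065 ] [(array([ 0.4544, -0.257 ,  0.1157]), [np.float64(53.8), np.float64(53.8)]), (array([ 0.4325, -0.3125,  0.0648]), [np.float64(2.6), np.float64(2.6)]), (array([ 0.4445, -0.3192, -0.0916]), [np.float64(25.2), np.float64(25.2)])]
[ 0.4486 -0.2016  0.065 ]
[ 0.4337 -0.3101  0.065 ]
[ 0.5471 -0.3061  0.065 ]
washer (array([ 0.4982, -0.2509,  0.0044]), [np.float64(2.3), np.float64(2.3)]) [ 0.4973 -0.2529  0.006 ] [ 0.5002 -0.249   0.006 ]
nut (array([ 0.3677, -0.2408,  0.0077]), [np.float64(2.8), np.float64(2.8)]) [ 0.3669 -0.2426  0.014 ] [ 0.3736 -0.2391  0.014 ]
hub (array([0.6408, 0.1646, 0.2676]), [np.float64(1.7), np.float64(1.7)]) [0.6398 0.1634 0.267 ] [0.6413 0.1667 0.267 ]
knob (array([0.6212, 0.0533, 0.299 ]), [np.float64(1.3), np.float64(1.3)]) [0.6204 0.0522 0.299 ] [0.6219 0.0545 0.299 ]
head (array([ 0.6069, -0.0405,  0.2596]), [np.float64(2.1), np.float64(2.1)]) [ 0.6053 -0.0423  0.263 ] [ 0.6101 -0.0404  0.263 ]
```

View pics/g1.png

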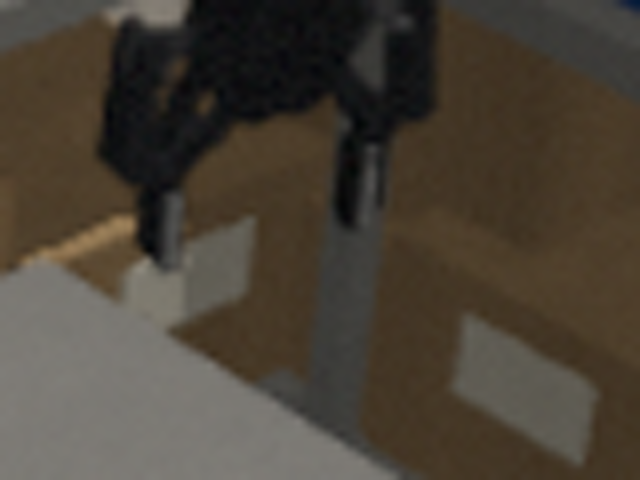

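```bash
python3 -m inch '[{"z":2,"x":1.5,"y":-1.5},{"z":2,"x":2.0,"y":-2.0,"twist":-7},{"z":2,"x":2.4,"y":-2.4,"twist":-7},{"z":2,"x":2.4,"y":-2.4,"twist":-7},{"z":2,"x":2.4,"y":-2.4,"twist":-7}]'
python3 -m inch '[{"x":2.6,"y":-2.6,"twist":-7},{"x":2.6,"y":-2.6,"twist":-7},{"x":2.6,"y":-2.6,"twist":-7},{"x":2.6,"y":-2.6,"twist":-7},{"x":2.6,"y":-2.6,"twist":-7}]'
python3 -m inch '[{"x":2.6,"y":-2.6,"twist":-7},{"x":2.6,"y":-2.6,"twist":-7},{"x":2.6,"y":-2.6,"twist":-7},{"x":2.6,"y":-2.6},{"x":2.6,"y":-2.6}]'
python3 -m inch '[{"x":2.6,"y":-2.6},{"x":2.6,"y":-2.6},{"x":2.5,"y":-2.75},{},{}]'
```

```text
schema error: expected keys x, y, z, twist, grip
schema error: expected keys x, y, z, twist, grip
schema error: expected keys x, y, z, twist, grip
schema error: expected keys x, y, z, twist, grip
```

```bash
python3 -m inch '[{"x":1.5,"y":-1.5,"z":2,"twist":0,"grip":8.5},{"x":2,"y":-2,"z":2,"twist":-7,"grip":8.5},{"x":2.4,"y":-2.4,"z":2,"twist":-7,"grip":8.5},{"x":2.4,"y":-2.4,"z":2,"twist":-7,"grip":7},{"x":2.4,"y":-2.4,"z":2,"twist":-7,"grip":6}]'
python3 -m inch '[{"x":2.6,"y":-2.6,"z":0,"twist":-7,"grip":6},{"x":2.6,"y":-2.6,"z":0,"twist":-7,"grip":6},{"x":2.6,"y":-2.6,"z":0,"twist":-7,"grip":6},{"x":2.6,"y":-2.6,"z":0,"twist":-7,"grip":6},{"x":2.6,"y":-2.6,"z":0,"twist":-7,"grip":6}]'
python3 -m inch '[{"x":2.6,"y":-2.6,"z":0,"twist":-7,"grip":6},{"x":2.6,"y":-2.6,"z":0,"twist":-7,"grip":6},{"x":2.6,"y":-2.6,"z":0,"twist":-7,"grip":6},{"x":2.6,"y":-2.6,"z":0,"twist":0,"grip":6},{"x":2.6,"y":-2.6,"z":0,"twist":0,"grip":6}]'
python3 -m inch '[{"x":2.6,"y":-2.6,"z":0,"twist":0,"grip":6},{"x":2.6,"y":-2.6,"z":0,"twist":0,"grip":6},{"x":2.5,"y":-2.75,"z":0,"twist":0,"grip":6},{"x":0,"y":0,"z":0,"twist":0,"grip":6},{"x":0,"y":0,"z":0,"twist":0,"grip":6}]'
```

```text
time_s: 0.72
position: [0.2546, 0.4218, 0.3462]
orientation: [0.0, 0.373, 0.928, -0.0]
force: [1.3, 0.6, -0.3]
gripper_width: 0.0638
gripper_force: 0.0
time_s: 1.13
position: [0.385, 0.2915, 0.3456]
orientation: [0.0, 0.635, 0.772, 0.0]
force: [1.0, 1.2, -0.2]
gripper_width: 0.0602
gripper_force: 0.0
time_s: 1.55
position: [0.5151, 0.1614, 0.3454]
orientation: [-0.0, 0.764, 0.646, 0.0]
force: [0.3, 0.4, -0.6]
gripper_width: 0.0598
gripper_force: 0.0
time_s: 1.97
position: [0.592, 0.0816, 0.3441]
orientation: [-0.001, 0.764, 0.645, -0.001]
force: [-1.8, 0.4, 0.1]
gripper_width: 0.0602
gripper_force: 0.0
```

```bash
python3 -m inch '[{"x":2.95,"y":-2.8,"z":0,"twist":0,"grip":6},{"x":0,"y":0,"z":-2,"twist":0,"grip":6},{"x":0,"y":0,"z":-2.2,"twist":0,"grip":6},{"x":0,"y":0,"z":-2.2,"twist":0,"grip":6},{"x":0,"y":0,"z":0,"twist":0,"grip":1}]'
python3 -m inch '[{"x":0,"y":0,"z":0,"twist":0,"grip":1},{"x":0,"y":0,"z":0,"twist":0,"grip":1},{"x":0,"y":0,"z":0,"twist":0,"grip":1},{"x":0,"y":0,"z":0,"twist":0,"grip":1},{"x":0,"y":0,"z":0,"twist":0,"grip":1}]'
python3 - <<'E'
import numpy as np
p=np.array([.6405,.165]);a=np.radians(-99.7+7*np.arange(11));q=p+.1145*np.c_[np.cos(a),np.sin(a)]
print(np.round(100*np.diff(q,axis=0),2).tolist(),q[-1])
E
```

```text
time_s: 2.38
position: [0.6177, 0.0567, 0.2766]
orientation: [-0.003, 0.763, 0.646, -0.003]
force: [-0.1, -0.9, -0.9]
gripper_width: 0.0494
gripper_force: 0.0
time_s: 2.8
position: [0.6212, 0.0561, 0.2836]
orientation: [0.001, 0.763, 0.646, 0.002]
force: [-1.4, 2.1, 5.5]
gripper_width: 0.016
gripper_force: 59.0
[[1.39, -0.15], [1.4, 0.02], [1.39, 0.19], [1.35, 0.36], [1.3, 0.52], [1.23, 0.67], [1.13, 0.82], [1.03, 0.95], [0.9, 1.07], [0.77, 1.17]] [0.73995831 0.10826998]
```

```bash
python3 -m inch '[{"x":1.39,"y":-0.15,"z":0,"twist":7,"grip":1},{"x":1.4,"y":0.02,"z":0,"twist":7,"grip":1},{"x":1.39,"y":0.19,"z":0,"twist":7,"grip":1},{"x":1.35,"y":0.36,"z":0,"twist":7,"grip":1},{"x":1.3,"y":0.52,"z":0,"twist":7,"grip":1}]'
python3 -m inch '[{"x":1.23,"y":0.67,"z":0,"twist":7,"grip":1},{"x":1.13,"y":0.82,"z":0,"twist":7,"grip":1},{"x":1.03,"y":0.95,"z":0,"twist":7,"grip":1},{"x":0.9,"y":1.07,"z":0,"twist":7,"grip":1},{"x":0.77,"y":1.17,"z":0,"twist":7,"grip":1}]'
```

```text
time_s: 3.22
position: [0.6885, 0.0665, 0.2836]
orientation: [-0.001, 0.531, 0.848, 0.001]
force: [-8.0, 7.2, 8.9]
gripper_width: 0.0164
gripper_force: 61.3
time_s: 3.63
position: [0.7368, 0.1138, 0.2836]
orientation: [-0.003, 0.251, 0.968, 0.0]
force: [-17.6, 3.7, 11.6]
gripper_width: 0.0164
gripper_force: 61.6
```

```bash
python3 -m inch '[{"x":0,"y":0,"z":0,"twist":0,"grip":5},{"x":0,"y":0,"z":0,"twist":0,"grip":5},{"x":0,"y":0,"z":2.5,"twist":0,"grip":5},{"x":0,"y":0,"z":4,"twist":0,"grip":5},{"x":-2.4,"y":-2.6,"z":0,"twist":-7,"grip":5}]'
python3 -m inch '[{"x":-2.4,"y":-2.6,"z":0,"twist":-7,"grip":5},{"x":-2.4,"y":-2.6,"z":0,"twist":-7,"grip":5},{"x":-2.4,"y":-2.6,"z":0,"twist":-7,"grip":5},{"x":-2.4,"y":-2.6,"z":0,"twist":-7,"grip":5},{"x":-2.4,"y":-2.6,"z":0,"twist":-7,"grip":5}]'
python3 -m inch '[{"x":-2.4,"y":-2.6,"z":0,"twist":-7,"grip":5},{"x":-2.4,"y":-2.6,"z":0,"twist":-7,"grip":5},{"x":-2.4,"y":-2.6,"z":0,"twist":-7,"grip":5},{"x":-2.4,"y":-2.6,"z":0,"twist":-7,"grip":5},{"x":-2.4,"y":-2.6,"z":0,"twist":-7,"grip":5}]'
python3 -m inch '[{"x":-2.1,"y":-2.8,"z":-3,"twist":-5,"grip":5},{"x":0,"y":0,"z":-4,"twist":0,"grip":5},{"x":0,"y":0,"z":-4,"twist":0,"grip":5},{"x":0,"y":0,"z":-4,"twist":0,"grip":5},{"x":0,"y":0,"z":0,"twist":0,"grip":5}]'
python3 - <<'E'
from h import *
T,S=cam("top"),cam("scene")
crop(T,255,145,345,230,7,"t2.png");crop(S,280,160,385,270,5.4,"s2.png")
E
```

```text
time_s: 4.05
position: [0.7229, 0.0882, 0.356]
orientation: [0.01, 0.312, 0.95, 0.004]
force: [1.7, -0.7, 3.6]
gripper_width: 0.05
gripper_force: 0.0
time_s: 4.47
position: [0.5939, -0.0462, 0.3465]
orientation: [0.0, 0.588, 0.809, -0.0]
force: [0.2, -1.0, 0.7]
gripper_width: 0.0501
gripper_force: 0.0
time_s: 4.88
position: [0.4737, -0.176, 0.3466]
orientation: [0.001, 0.804, 0.595, -0.0]
force: [0.7, -0.7, 0.1]
gripper_width: 0.05
gripper_force: 0.0
time_s: 5.3
position: [0.4516, -0.1976, 0.1923]
orientation: [-0.006, 0.828, 0.561, -0.003]
force: [-0.9, 0.9, -1.6]
gripper_width: 0.05
gripper_force: 0.0
```

View pics/t2.png

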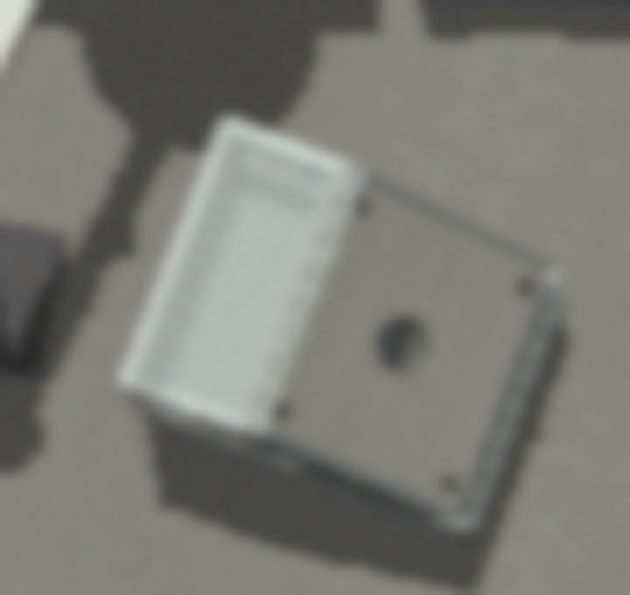

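View pics/s2.png

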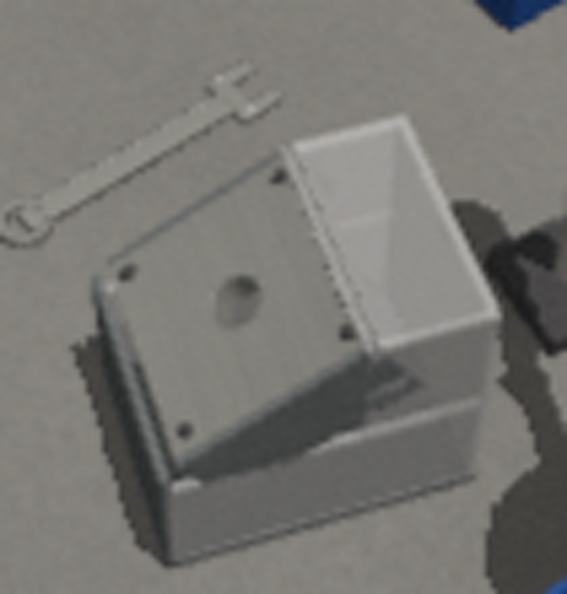

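Run:
```python
from h import *
T,S=cam("top"),cam("scene")
t=lambda u,v:((u+.5)/7-.5+255,(v+.5)/7-.5+145); s=lambda u,v:((u+.5)/5.4-.5+280,(v+.5)/5.4-.5+160)
tt=[t(362,205),t(525,286),t(283,410),t(449,484)]; ss=[s(347,331),s(184,431),s(279,177),s(127,273)]
P=[]
for a,b in zip(tt,ss): x,r=tri([T,S],[a,b]);P.append(x);print(x,r)
P=np.array(P);print("mean",P.mean(0)); n=np.cross(P[1]-P[0],P[2]-P[0]);n/=np.linalg.norm(n);print(n, np.degrees(np.arccos(abs(n[2]))))
for d in (P[0]-P[1],P[2]-P[3],P[0]-P[2],P[1]-P[3]):print(np.degrees(np.arctan2(d[1],d[0])),np.linalg.norm(d))
a,b=t(403,343),s(239,301);print("bore",tri([T,S],[a,b]),onz(T,*a,.125),onz(S,*b,.125))
# rim corners
print("ang",[np.round(onz(T,*t(*q),.152),4) for q in((230,120),(122,380))])
h=T["hsv"];m=cv2.inRange(h,(105,120,40),(125,255,255));m[:225]=0
k,l,st,c=cv2.connectedComponentsWithStats(m)
for i in range(1,k):
  if st[i,4]>300:
    r=cv2.minAreaRect(np.argwhere(l==i)[:,::-1].astype(np.float32));print(r,onz(T,*r[0],.05))
```

```text
[ 0.6598 -0.0159  0.1505] [np.float64(2.1), np.float64(2.1)]
[ 0.6322 -0.0895  0.1023] [np.float64(1.6), np.float64(1.6)]
[0.5692 0.0167 0.1483] [np.float64(1.8), np.float64(1.8)]
[ 0.542  -0.057   0.1021] [np.float64(1.1), np.float64(1.1)]
mean [ 0.6008   -0.036425  0.1258  ]
[ 0.19522617  0.4850355  -0.85242437] 31.523655184918205
69.44395478041649 0.0922060735526679
69.7427232707497 0.09113709453345548
-19.78991829025879 0.09631178536399378
-19.81462004231679 0.0958766394905453
bore (array([ 0.6026, -0.0345,  0.1262]), [np.float64(2.2), np.float64(2.2)]) [ 0.60157464 -0.03640603  0.125     ] [ 0.60298371 -0.03207486  0.125     ]
ang [array([0.6951, 0.0407, 0.152 ]), array([0.5798, 0.085 , 0.152 ])]
((187.5149688720703, 253.20074462890625), (57.47819519042969, 40.799034118652344), 2.862405300140381) [0.41405283 0.35766819 0.05      ]
```

```bash
python3 -m inch '[{"x":-0.3,"y":-0.5,"z":-3,"twist":1.5,"grip":5},{"x":0,"y":0,"z":-3,"twist":0,"grip":5},{"x":0,"y":0,"z":-3,"twist":0,"grip":5},{"x":0,"y":0,"z":-3,"twist":0,"grip":5},{"x":0,"y":0,"z":0,"twist":0,"grip":5}]'
```

```text
time_s: 5.92
position: [0.4526, -0.2038, 0.0771]
orientation: [-0.002, 0.819, 0.573, -0.001]
force: [-0.7, 0.5, -0.9]
gripper_width: 0.0498
gripper_force: 0.0
```

```bash
python3 -m inch '[{"x":-0.4,"y":0.1,"z":0,"twist":0,"grip":5},{"x":0,"y":0,"z":-1.5,"twist":0,"grip":5},{"x":0,"y":0,"z":-1.2,"twist":0,"grip":5},{"x":0,"y":0,"z":0,"twist":0,"grip":5},{"x":0,"y":0,"z":0,"twist":0,"grip":5}]'
python3 -m inch '[{"x":0,"y":0,"z":0,"twist":0,"grip":1},{"x":0,"y":0,"z":0,"twist":0,"grip":1},{"x":0,"y":0,"z":0,"twist":0,"grip":1},{"x":0,"y":0,"z":0,"twist":0,"grip":1},{"x":0,"y":0,"z":0,"twist":0,"grip":1}]'
python3 - <<'E'
from h import *
S=cam("scene");T=cam("top");st=env.get_state();print(st["position"],proj(S,st["position"]),proj(T,st["position"]))
a=cv2.resize(S["img"][170:300,190:290],(500,650)[::1]);
crop(S,200,180,280,255,7,"s3.png")
E
```

```text
time_s: 6.33
position: [0.4509, -0.2046, 0.0546]
orientation: [0.002, 0.819, 0.574, 0.001]
force: [0.1, -0.0, -0.4]
gripper_width: 0.05
gripper_force: 0.0
time_s: 6.75
position: [0.4502, -0.2042, 0.0537]
orientation: [0.001, 0.819, 0.574, 0.0]
force: [-1.1, 1.7, 8.4]
gripper_width: 0.0137
gripper_force: 58.4
[ 0.45021516 -0.20420056  0.0537375 ] [241.  225.9] [363.7 244.2]
```

View pics/s3.png

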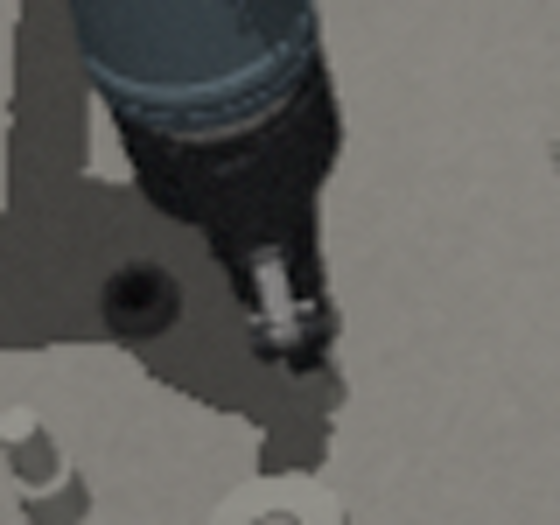

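```bash
python3 -m inch '[{"x":0,"y":0,"z":3.6,"twist":0,"grip":1},{"x":0,"y":0,"z":3.6,"twist":0,"grip":1},{"x":0,"y":0,"z":3.6,"twist":0,"grip":1},{"x":0,"y":0,"z":3.6,"twist":7,"grip":1},{"x":0,"y":0,"z":0,"twist":7,"grip":1}]'
python3 -m inch '[{"x":0.8,"y":2.5,"z":0,"twist":7,"grip":1},{"x":0.8,"y":2.5,"z":0,"twist":7,"grip":1},{"x":0.8,"y":2.5,"z":0,"twist":7,"grip":1},{"x":0.8,"y":2.5,"z":0,"twist":7,"grip":1},{"x":0.8,"y":2.5,"z":0,"twist":7,"grip":1}]'
python3 -m inch '[{"x":0.9,"y":2.4,"z":0,"twist":7,"grip":1},{"x":0.9,"y":2.4,"z":0,"twist":7,"grip":1},{"x":0.9,"y":2.4,"z":0,"twist":7,"grip":1},{"x":0.9,"y":2.4,"z":0,"twist":7,"grip":1},{"x":0.9,"y":2.4,"z":0,"twist":7,"grip":1}]'
python3 -m inch '[{"x":0.9,"y":2.4,"z":0,"twist":6,"grip":1},{"x":0,"y":0,"z":0,"twist":0,"grip":1},{"x":0,"y":0,"z":0,"twist":0,"grip":1},{"x":0,"y":0,"z":0,"twist":0,"grip":1},{"x":0,"y":0,"z":0,"twist":0,"grip":1}]'
```

```text
time_s: 7.27
position: [0.4528, -0.2059, 0.2039]
orientation: [0.006, 0.741, 0.671, 0.001]
force: [0.8, -1.7, -2.5]
gripper_width: 0.0138
gripper_force: 59.2
time_s: 7.68
position: [0.4895, -0.0775, 0.1966]
orientation: [0.0, 0.505, 0.863, 0.0]
force: [0.4, -0.5, -1.0]
gripper_width: 0.014
gripper_force: 59.2
time_s: 8.1
position: [0.5346, 0.0427, 0.1965]
orientation: [-0.0, 0.222, 0.975, -0.0]
force: [0.1, 0.2, -1.0]
gripper_width: 0.0142
gripper_force: 59.1
time_s: 8.52
position: [0.5431, 0.0646, 0.1962]
orientation: [-0.0, 0.175, 0.985, -0.0]
force: [0.2, 0.9, -0.7]
gripper_width: 0.0142
gripper_force: 59.1
```

```bash
python3 -m inch '[{"x":0.6,"y":-0.22,"z":0,"twist":0,"grip":1},{"x":0.6,"y":-0.22,"z":0,"twist":0,"grip":1},{"x":0.4,"y":-0.15,"z":0,"twist":0,"grip":1},{"x":0.3,"y":-0.11,"z":0,"twist":0,"grip":1},{"x":0.3,"y":-0.11,"z":0,"twist":0,"grip":1}]'
python3 -m inch '[{"x":0.3,"y":-0.11,"z":0,"twist":0,"grip":1},{"x":0.3,"y":-0.11,"z":0,"twist":0,"grip":1},{"x":0.3,"y":-0.11,"z":0,"twist":0,"grip":1},{"x":0,"y":0,"z":0,"twist":0,"grip":1},{"x":0,"y":0,"z":0,"twist":0,"grip":1}]'
```

```text
time_s: 8.93
position: [0.5629, 0.0574, 0.1956]
orientation: [-0.004, 0.174, 0.985, 0.0]
force: [-9.0, 4.0, 3.8]
gripper_width: 0.0141
gripper_force: 60.0
time_s: 9.35
position: [0.5724, 0.054, 0.1954]
orientation: [-0.003, 0.174, 0.985, 0.0]
force: [-6.2, 2.1, 1.0]
gripper_width: 0.014
gripper_force: 60.9
```

```bash
python3 -m inch '[{"x":0.3,"y":-0.11,"z":0,"twist":0,"grip":1},{"x":0.3,"y":-0.11,"z":0,"twist":0,"grip":1},{"x":0.3,"y":-0.11,"z":0,"twist":0,"grip":1},{"x":0,"y":0,"z":0,"twist":0,"grip":1},{"x":0,"y":0,"z":0,"twist":0,"grip":1}]'
python3 - <<'E'
from h import *
S=cam("scene");T=cam("top");crop(S,270,100,390,220,5,"s4.png");p=env.get_state()["position"];print(p,proj(S,p),proj(T,p))
crop(T,270,150,340,210,6,"t4.png")
E
```

```text
time_s: 9.77
position: [0.5807, 0.0508, 0.1947]
orientation: [-0.004, 0.174, 0.985, 0.0]
force: [-7.9, 2.9, -1.4]
gripper_width: 0.0141
gripper_force: 60.3
[0.5807397  0.05082725 0.19472465] [344.  177.5] [282.5 196.9]
```

View pics/s4.png

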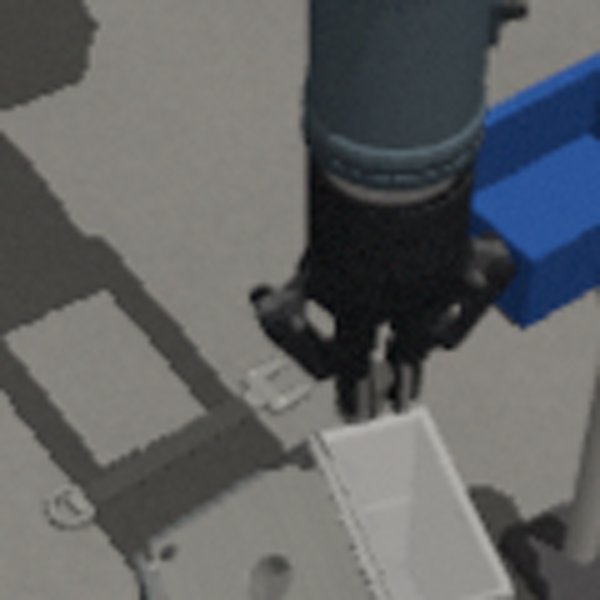

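```bash
python3 -m inch '[{"x":-0.8,"y":0.3,"z":0,"twist":0,"grip":1},{"x":-0.7,"y":0.25,"z":0,"twist":0,"grip":1},{"x":0,"y":0,"z":3,"twist":-6,"grip":1},{"x":0,"y":0,"z":3,"twist":-7,"grip":1},{"x":0,"y":-1,"z":0,"twist":-7,"grip":1}]'
python3 -m inch '[{"x":0.2,"y":-1.2,"z":0,"twist":-7,"grip":1},{"x":0.2,"y":-1.2,"z":0,"twist":-7,"grip":1},{"x":0.2,"y":-1.2,"z":0,"twist":-7,"grip":1},{"x":0.2,"y":-1.2,"z":0,"twist":-7,"grip":1},{"x":0.2,"y":-1.2,"z":0,"twist":-7,"grip":1}]'
python3 -m inch '[{"x":0.2,"y":-1.2,"z":0,"twist":-7,"grip":1},{"x":0.2,"y":-1.2,"z":0,"twist":-7,"grip":1},{"x":0.2,"y":-1.2,"z":0,"twist":-7,"grip":1},{"x":0.2,"y":-1.2,"z":0,"twist":-7,"grip":1},{"x":0.3,"y":-0.8,"z":-2,"twist":-7,"grip":1}]'
python3 -m inch '[{"x":0.2,"y":0,"z":-2,"twist":0,"grip":1},{"x":0,"y":0,"z":0,"twist":0,"grip":1},{"x":0,"y":0,"z":0,"twist":0,"grip":1},{"x":0,"y":0,"z":0,"twist":0,"grip":1},{"x":0,"y":0,"z":0,"twist":0,"grip":1}]'
python3 - <<'E'
from h import *
S=cam("scene");p=env.get_state()["position"];print(p,env.get_state()["orientation"])
u=np.array([.35,.937,0]);a=-.5*u+[0,0,.866];G=p+[0,0,.005];print("foot",G-.0587*a,proj(S,G-.0587*a),proj(S,G),proj(S,[.6015,-.0355,.125]))
crop(S,270,120,390,240,5,"s5.png")
E
```

```text
time_s: 10.28
position: [0.5714, 0.0468, 0.2629]
orientation: [0.006, 0.345, 0.939, 0.002]
force: [1.3, -0.3, -0.6]
gripper_width: 0.0143
gripper_force: 60.4
time_s: 10.7
position: [0.5788, -0.0148, 0.2567]
orientation: [0.001, 0.611, 0.791, 0.0]
force: [-0.4, 0.6, -1.4]
gripper_width: 0.014
gripper_force: 60.5
time_s: 11.12
position: [0.5919, -0.0721, 0.2405]
orientation: [0.004, 0.821, 0.571, 0.003]
force: [0.7, -1.0, -0.6]
gripper_width: 0.0135
gripper_force: 60.5
time_s: 11.53
position: [0.5922, -0.0698, 0.2178]
orientation: [0.001, 0.819, 0.574, 0.001]
force: [0.3, 0.7, -0.7]
gripper_width: 0.0138
gripper_force: 60.4
[ 0.59219674 -0.06979171  0.21781492] [0.00109256 0.81904217 0.57373164 0.00085533]
foot [ 0.60246924 -0.04229076  0.17198072] [320.2 206.4] [307.9 196.7] [322.4 215.6]
```

View pics/s5.png

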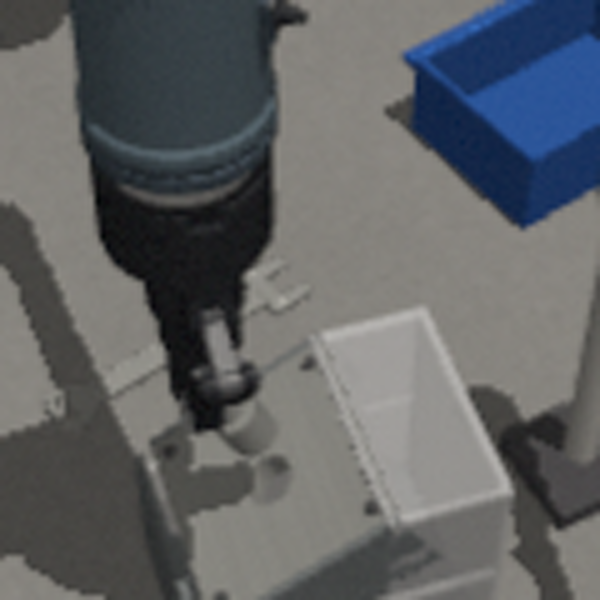

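```bash
python3 -m inch '[{"x":-1.05,"y":-1.86,"z":0,"twist":0,"grip":1},{"x":0.26,"y":0.7,"z":-1.3,"twist":0,"grip":1},{"x":0.26,"y":0.7,"z":-1.3,"twist":0,"grip":1},{"x":0.18,"y":0.47,"z":-0.87,"twist":0,"grip":1},{"x":0,"y":0,"z":0,"twist":0,"grip":1}]'
python3 -m inch '[{"x":0.07,"y":0.19,"z":-0.35,"twist":0,"grip":1},{"x":0.07,"y":0.19,"z":-0.35,"twist":0,"grip":1},{"x":0.07,"y":0.19,"z":-0.35,"twist":0,"grip":1},{"x":0,"y":0,"z":0,"twist":0,"grip":1},{"x":0,"y":0,"z":0,"twist":0,"grip":1}]'
python3 -m inch '[{"x":0.04,"y":0.09,"z":-0.17,"twist":0,"grip":1},{"x":0.04,"y":0.09,"z":-0.17,"twist":0,"grip":1},{"x":0.04,"y":0.09,"z":-0.17,"twist":0,"grip":1},{"x":0,"y":0,"z":0,"twist":0,"grip":1},{"x":0,"y":0,"z":0,"twist":0,"grip":1}]'
```

```text
time_s: 12.0
position: [0.5874, -0.0684, 0.1802]
orientation: [-0.001, 0.819, 0.574, -0.001]
force: [-1.5, 0.8, -1.4]
gripper_width: 0.0136
gripper_force: 60.5
time_s: 12.42
position: [0.5901, -0.064, 0.171]
orientation: [-0.0, 0.819, 0.574, -0.0]
force: [-0.2, -0.4, -1.4]
gripper_width: 0.0141
gripper_force: 60.5
time_s: 12.83
position: [0.5916, -0.061, 0.1661]
orientation: [0.0, 0.819, 0.573, 0.0]
force: [0.8, 2.7, 0.8]
gripper_width: 0.0141
gripper_force: 60.6
```

```bash
python3 -m inch '[{"x":0.04,"y":0.09,"z":-0.17,"twist":0,"grip":1},{"x":0.04,"y":0.09,"z":-0.17,"twist":0,"grip":1},{"x":0,"y":0,"z":0,"twist":0,"grip":1},{"x":0,"y":0,"z":0,"twist":0,"grip":1},{"x":0,"y":0,"z":0,"twist":0,"grip":1}]'
python3 -m inch '[{"x":0.04,"y":0.09,"z":-0.17,"twist":0,"grip":1},{"x":0.04,"y":0.09,"z":-0.17,"twist":0,"grip":1},{"x":0,"y":0,"z":0,"twist":0,"grip":1},{"x":0,"y":0,"z":0,"twist":0,"grip":1},{"x":0,"y":0,"z":0,"twist":0,"grip":1}]'
```

```text
time_s: 13.25
position: [0.5923, -0.0592, 0.1623]
orientation: [-0.0, 0.819, 0.573, 0.0]
force: [1.3, 4.0, 0.0]
gripper_width: 0.0138
gripper_force: 60.5
time_s: 13.67
position: [0.5929, -0.0575, 0.1589]
orientation: [-0.0, 0.819, 0.573, 0.0]
force: [1.0, 3.6, 1.4]
gripper_width: 0.0135
gripper_force: 60.6
```

```bash
python3 -m inch '[{"x":0.07,"y":0.17,"z":-0.34,"twist":0,"grip":1},{"x":0.07,"y":0.17,"z":-0.34,"twist":0,"grip":1},{"x":0,"y":0,"z":0,"twist":0,"grip":1},{"x":0,"y":0,"z":0,"twist":0,"grip":1},{"x":0,"y":0,"z":0,"twist":0,"grip":1}]'
python3 -m inch '[{"x":0,"y":0,"z":0,"twist":0,"grip":4.5},{"x":0,"y":0,"z":0,"twist":0,"grip":4.5},{"x":0,"y":0,"z":0,"twist":0,"grip":4.5},{"x":0,"y":0,"z":1,"twist":0,"grip":4.5},{"x":0,"y":0,"z":2,"twist":0,"grip":4.5}]'
python3 -m inch '[{"x":0,"y":0,"z":3,"twist":0,"grip":4.5},{"x":-1,"y":-2.6,"z":2,"twist":0,"grip":4.5},{"x":-1,"y":-2.6,"z":0,"twist":0,"grip":4.5},{"x":-1,"y":-2.6,"z":0,"twist":0,"grip":4.5},{"x":0,"y":-2.6,"z":0,"twist":0,"grip":4.5}]'
python3 - <<'E'
from h import *
S=cam("scene");np.save("s6.npy",S["img"])
g=cv2.cvtColor(S["img"],cv2.COLOR_RGB2GRAY)
print(g[205:226:2,310:340:2])
E
```

```text
time_s: 14.08
position: [0.5943, -0.0539, 0.1517]
orientation: [-0.0, 0.819, 0.573, 0.0]
force: [2.5, 4.9, -0.2]
gripper_width: 0.0144
gripper_force: 60.5
time_s: 14.5
position: [0.5926, -0.0545, 0.1805]
orientation: [-0.002, 0.819, 0.573, -0.002]
force: [-0.1, 0.5, 0.1]
gripper_width: 0.045
gripper_force: 0.0
time_s: 14.92
position: [0.563, -0.1595, 0.2341]
orientation: [0.001, 0.819, 0.574, -0.0]
force: [0.3, -0.3, -0.7]
gripper_width: 0.0451
gripper_force: 0.0
[[130 130 130 129 131 131 130 129 128 129 130 129 130 129 125]
 [129 131 131 130 131 131 131 129 129 131 131 129 127 127 129]
 [131 132 132 131 130 132 130 131 129 128 129 131 127 128 128]
 [131 131 130 131 131 131 111  87  97 128 129 129 131 128 128]
 [131 130 131 131 130 123  98  79  69 115 129 128 131 127 127]
 [129 131 130 130 135 113 107 101 102 117 129 130 129 127 126]
 [131 130 130 131 131 114 113 102 104 128 128 129 128 128 126]
 [132 130 130 130 130 115 112 102 116 129 128 130 130 129 126]
 [132 129 130 130 129 129 127 127 131 131 128 128 130 127 128]
 [132 131 130 131 129 131 129 130 129 131 127 128 129 128 130]
 [132 131 130 130 130 130 131 128 129 128 128 127 126 128 127]]
```

```bash
python3 -m inch '[{"x":-0.4,"y":-3.7,"z":-1,"twist":0,"grip":5},{"x":-0.4,"y":-3.7,"z":-2,"twist":0,"grip":5},{"x":-0.4,"y":-3.7,"z":-2.5,"twist":0,"grip":5},{"x":-0.3,"y":-3.6,"z":-2.5,"twist":0,"grip":5},{"x":0,"y":0,"z":-3,"twist":0,"grip":5}]'
python3 -m inch '[{"x":0,"y":0,"z":-1,"twist":0,"grip":5},{"x":0,"y":0,"z":0,"twist":0,"grip":5},{"x":0,"y":0,"z":0,"twist":0,"grip":5},{"x":0,"y":0,"z":0,"twist":0,"grip":5},{"x":0,"y":0,"z":0,"twist":0,"grip":5}]'
```

```text
time_s: 15.38
position: [0.55, -0.3083, 0.1269]
orientation: [0.004, 0.821, 0.572, -0.0]
force: [0.6, -1.2, 0.3]
gripper_width: 0.0504
gripper_force: 0.0
time_s: 15.8
position: [0.5512, -0.3001, 0.1181]
orientation: [0.002, 0.819, 0.574, 0.001]
force: [0.5, 0.1, -0.1]
gripper_width: 0.0498
gripper_force: 0.0
```

```bash
python3 -m inch '[{"x":-0.3,"y":-0.65,"z":-1,"twist":0,"grip":5},{"x":0,"y":0,"z":-2.4,"twist":0,"grip":5},{"x":0,"y":0,"z":-3,"twist":0,"grip":5},{"x":0,"y":0,"z":0,"twist":0,"grip":5},{"x":0,"y":0,"z":0,"twist":0,"grip":5}]'
python3 -m inch '[{"x":0,"y":0,"z":0,"twist":0,"grip":1},{"x":0,"y":0,"z":0,"twist":0,"grip":1},{"x":0,"y":0,"z":0,"twist":0,"grip":1},{"x":0,"y":0,"z":0,"twist":0,"grip":1},{"x":0,"y":0,"z":0,"twist":0,"grip":1}]'
```

```text
time_s: 16.22
position: [0.5458, -0.306, 0.0505]
orientation: [-0.002, 0.819, 0.574, -0.001]
force: [0.4, 0.1, 0.7]
gripper_width: 0.05
gripper_force: 0.0
time_s: 16.63
position: [0.5478, -0.3077, 0.0536]
orientation: [0.002, 0.819, 0.574, 0.0]
force: [-1.0, 0.2, 7.1]
gripper_width: 0.0141
gripper_force: 58.7
```

```bash
python3 -m inch '[{"x":0,"y":0,"z":3.6,"twist":0,"grip":1},{"x":0,"y":0,"z":3.6,"twist":0,"grip":1},{"x":0,"y":0,"z":3.6,"twist":0,"grip":1},{"x":0,"y":0,"z":3.4,"twist":0,"grip":1},{"x":-1,"y":2.9,"z":0,"twist":7,"grip":1}]'
python3 -m inch '[{"x":-1,"y":2.9,"z":0,"twist":7,"grip":1},{"x":-1,"y":2.9,"z":0,"twist":7,"grip":1},{"x":-1,"y":2.9,"z":0,"twist":7,"grip":1},{"x":-1,"y":2.9,"z":0,"twist":7,"grip":1},{"x":0,"y":2.9,"z":0,"twist":7,"grip":1}]'
python3 -m inch '[{"x":0,"y":2.9,"z":0,"twist":7,"grip":1},{"x":0,"y":2.9,"z":0,"twist":7,"grip":1},{"x":0.9,"y":2.9,"z":0,"twist":7,"grip":1},{"x":0.9,"y":2.9,"z":0,"twist":7,"grip":1},{"x":0.9,"y":2.9,"z":0,"twist":7,"grip":1}]'
python3 -m inch '[{"x":0.9,"y":2.7,"z":0,"twist":7,"grip":1},{"x":0.9,"y":2.7,"z":0,"twist":6,"grip":1},{"x":0,"y":0,"z":0,"twist":0,"grip":1},{"x":0,"y":0,"z":0,"twist":0,"grip":1},{"x":0,"y":0,"z":0,"twist":0,"grip":1}]'
```

```text
time_s: 17.05
position: [0.5414, -0.2848, 0.2022]
orientation: [0.009, 0.784, 0.621, 0.001]
force: [2.9, -0.9, -0.1]
gripper_width: 0.0143
gripper_force: 59.3
time_s: 17.47
position: [0.4946, -0.1312, 0.1935]
orientation: [-0.001, 0.557, 0.83, -0.0]
force: [1.0, 0.1, -1.6]
gripper_width: 0.0143
gripper_force: 59.1
time_s: 17.88
position: [0.5236, 0.0137, 0.1939]
orientation: [0.0, 0.281, 0.96, 0.0]
force: [0.4, -0.4, -1.8]
gripper_width: 0.014
gripper_force: 59.2
time_s: 18.3
position: [0.5413, 0.0659, 0.1934]
orientation: [-0.0, 0.174, 0.985, -0.0]
force: [-0.0, -0.3, -1.5]
gripper_width: 0.0139
gripper_force: 59.3
```

```bash
python3 -m inch '[{"x":0.6,"y":-0.22,"z":0.2,"twist":0,"grip":1},{"x":0.6,"y":-0.22,"z":0,"twist":0,"grip":1},{"x":0.4,"y":-0.15,"z":0,"twist":0,"grip":1},{"x":0.35,"y":-0.13,"z":0,"twist":0,"grip":1},{"x":0.35,"y":-0.13,"z":0,"twist":0,"grip":1}]'
python3 -m inch '[{"x":0.35,"y":-0.13,"z":0,"twist":0,"grip":1},{"x":0.3,"y":-0.11,"z":0,"twist":0,"grip":1},{"x":0.3,"y":-0.11,"z":0,"twist":0,"grip":1},{"x":0.3,"y":-0.11,"z":0,"twist":0,"grip":1},{"x":0.3,"y":-0.11,"z":0,"twist":0,"grip":1}]'
python3 -m inch '[{"x":0.3,"y":-0.11,"z":0,"twist":0,"grip":1},{"x":0,"y":0,"z":0,"twist":0,"grip":1},{"x":0,"y":0,"z":0,"twist":0,"grip":1},{"x":0,"y":0,"z":0,"twist":0,"grip":1},{"x":0,"y":0,"z":0,"twist":0,"grip":1}]'
```

```text
time_s: 18.72
position: [0.5621, 0.0573, 0.1952]
orientation: [-0.004, 0.175, 0.985, 0.0]
force: [-8.2, 3.6, 4.3]
gripper_width: 0.0135
gripper_force: 60.3
time_s: 19.13
position: [0.5772, 0.0518, 0.1945]
orientation: [-0.004, 0.175, 0.985, 0.0]
force: [-8.0, 3.3, -2.7]
gripper_width: 0.0141
gripper_force: 60.8
time_s: 19.55
position: [0.5808, 0.0504, 0.1944]
orientation: [-0.004, 0.175, 0.985, 0.0]
force: [-7.3, 2.8, -1.9]
gripper_width: 0.0139
gripper_force: 59.9
```

```bash
python3 -m inch '[{"x":-0.8,"y":0.3,"z":0,"twist":0,"grip":1},{"x":-0.7,"y":0.25,"z":0,"twist":0,"grip":1},{"x":0,"y":0,"z":3,"twist":-6,"grip":1},{"x":0,"y":0,"z":3,"twist":-7,"grip":1},{"x":0,"y":-1,"z":0,"twist":-7,"grip":1}]'
python3 -m inch '[{"x":0.1,"y":-1.4,"z":0,"twist":-7,"grip":1},{"x":0.1,"y":-1.4,"z":0,"twist":-7,"grip":1},{"x":0.1,"y":-1.4,"z":0,"twist":-7,"grip":1},{"x":0.1,"y":-1.4,"z":0,"twist":-7,"grip":1},{"x":0.1,"y":-1.4,"z":0,"twist":-7,"grip":1}]'
python3 -m inch '[{"x":0.1,"y":-1.4,"z":0,"twist":-7,"grip":1},{"x":0.1,"y":-1.4,"z":0,"twist":-7,"grip":1},{"x":0.1,"y":-1.4,"z":0,"twist":-7,"grip":1},{"x":0.2,"y":-1.4,"z":0,"twist":-7,"grip":1},{"x":0.2,"y":-0.8,"z":-2,"twist":-7,"grip":1}]'
python3 -m inch '[{"x":0,"y":0,"z":-2,"twist":0,"grip":1},{"x":0,"y":0,"z":0,"twist":0,"grip":1},{"x":0,"y":0,"z":0,"twist":0,"grip":1},{"x":0,"y":0,"z":0,"twist":0,"grip":1},{"x":0,"y":0,"z":0,"twist":0,"grip":1}]'
```

```text
time_s: 19.97
position: [0.5711, 0.0468, 0.2624]
orientation: [0.006, 0.345, 0.939, 0.002]
force: [1.3, 0.4, -1.3]
gripper_width: 0.0141
gripper_force: 60.2
time_s: 20.38
position: [0.5734, -0.0249, 0.2562]
orientation: [0.001, 0.612, 0.791, 0.0]
force: [-0.6, 0.6, -2.8]
gripper_width: 0.0138
gripper_force: 60.1
time_s: 20.8
position: [0.5826, -0.0906, 0.2399]
orientation: [0.004, 0.821, 0.57, 0.003]
force: [1.0, -0.8, -1.7]
gripper_width: 0.0142
gripper_force: 60.2
time_s: 21.22
position: [0.5811, -0.0877, 0.2173]
orientation: [0.001, 0.819, 0.574, 0.001]
force: [-1.5, -0.5, -1.8]
gripper_width: 0.014
gripper_force: 60.0
```

```bash
python3 -m inch '[{"x":0.26,"y":0.68,"z":-1.3,"twist":0,"grip":1},{"x":0.26,"y":0.68,"z":-1.3,"twist":0,"grip":1},{"x":0.22,"y":0.6,"z":-1.1,"twist":0,"grip":1},{"x":0.16,"y":0.42,"z":-0.93,"twist":0,"grip":1},{"x":0,"y":0,"z":0,"twist":0,"grip":1}]'
python3 -m inch '[{"x":0.04,"y":0.09,"z":-0.17,"twist":0,"grip":1},{"x":0.04,"y":0.09,"z":-0.17,"twist":0,"grip":1},{"x":0.04,"y":0.09,"z":-0.17,"twist":0,"grip":1},{"x":0,"y":0,"z":0,"twist":0,"grip":1},{"x":0,"y":0,"z":0,"twist":0,"grip":1}]'
python3 -m inch '[{"x":0.04,"y":0.09,"z":-0.17,"twist":0,"grip":1},{"x":0.04,"y":0.09,"z":-0.17,"twist":0,"grip":1},{"x":0,"y":0,"z":0,"twist":0,"grip":1},{"x":0,"y":0,"z":0,"twist":0,"grip":1},{"x":0,"y":0,"z":0,"twist":0,"grip":1}]'
```

```text
time_s: 21.63
position: [0.5906, -0.0647, 0.17]
orientation: [0.002, 0.819, 0.574, 0.0]
force: [1.5, -4.1, 0.2]
gripper_width: 0.0144
gripper_force: 61.8
time_s: 22.05
position: [0.5919, -0.0646, 0.1692]
orientation: [0.005, 0.819, 0.574, 0.0]
force: [-7.6, -9.7, 20.5]
gripper_width: 0.014
gripper_force: 66.0
time_s: 22.47
position: [0.5926, -0.0643, 0.169]
orientation: [0.006, 0.819, 0.574, -0.0]
force: [-16.1, -13.7, 38.3]
gripper_width: 0.014
gripper_force: 69.6
```

```bash
python3 -m inch '[{"x":-0.12,"y":-0.33,"z":0.6,"twist":0,"grip":1},{"x":0,"y":0,"z":0,"twist":0,"grip":1},{"x":-0.1,"y":0.04,"z":0,"twist":0,"grip":1},{"x":-0.1,"y":0.04,"z":0,"twist":0,"grip":1},{"x":0,"y":0,"z":0,"twist":0,"grip":1}]'
python3 -m inch '[{"x":0.06,"y":0.16,"z":0.1,"twist":0,"grip":1},{"x":0,"y":0,"z":0,"twist":0,"grip":1},{"x":0.1,"y":-0.04,"z":0,"twist":0,"grip":1},{"x":0.1,"y":-0.04,"z":0,"twist":0,"grip":1},{"x":0,"y":0,"z":0,"twist":0,"grip":1}]'
python3 -m inch '[{"x":0.1,"y":-0.04,"z":0,"twist":0,"grip":1},{"x":0.1,"y":-0.04,"z":0,"twist":0,"grip":1},{"x":0,"y":0,"z":0,"twist":0,"grip":1},{"x":-0.06,"y":-0.16,"z":-0.1,"twist":0,"grip":1},{"x":0,"y":0,"z":0,"twist":0,"grip":1}]'
python3 -m inch '[{"x":-0.06,"y":-0.16,"z":-0.1,"twist":0,"grip":1},{"x":0,"y":0,"z":0,"twist":0,"grip":1},{"x":-0.1,"y":0.04,"z":0,"twist":0,"grip":1},{"x":-0.1,"y":0.04,"z":0,"twist":0,"grip":1},{"x":0,"y":0,"z":0,"twist":0,"grip":1}]'
```

```text
time_s: 22.88
position: [0.5908, -0.0644, 0.1696]
orientation: [0.004, 0.819, 0.573, 0.001]
force: [0.4, -9.4, 10.0]
gripper_width: 0.0139
gripper_force: 62.8
time_s: 23.3
position: [0.5917, -0.0641, 0.1697]
orientation: [0.003, 0.819, 0.573, -0.001]
force: [-4.6, -10.4, 10.1]
gripper_width: 0.0142
gripper_force: 63.4
time_s: 23.72
position: [0.592, -0.065, 0.1691]
orientation: [0.002, 0.819, 0.574, -0.001]
force: [-7.8, -6.7, 15.8]
gripper_width: 0.0138
gripper_force: 64.5
time_s: 24.13
position: [0.5913, -0.0653, 0.169]
orientation: [0.003, 0.819, 0.574, 0.001]
force: [-3.3, -4.8, 15.3]
gripper_width: 0.0142
gripper_force: 63.8
```

```bash
python3 -m inch '[{"x":-0.35,"y":-0.94,"z":1.73,"twist":0,"grip":1},{"x":-0.35,"y":-0.94,"z":1.73,"twist":0,"grip":1},{"x":0,"y":0,"z":2.5,"twist":0,"grip":1},{"x":0,"y":0,"z":2.5,"twist":0,"grip":1},{"x":-1.6,"y":3.8,"z":0,"twist":0,"grip":1}]'
python3 -m inch '[{"x":-1.6,"y":3.8,"z":0,"twist":0,"grip":1},{"x":-1.6,"y":3.8,"z":0,"twist":0,"grip":1},{"x":-1.6,"y":3.8,"z":0,"twist":0,"grip":1},{"x":-1.6,"y":3.8,"z":0,"twist":0,"grip":1},{"x":-1.6,"y":3.8,"z":0,"twist":0,"grip":1}]'
python3 -m inch '[{"x":-1.6,"y":3.8,"z":0,"twist":0,"grip":1},{"x":-1.6,"y":3.8,"z":0,"twist":0,"grip":1},{"x":-1.6,"y":3.8,"z":0,"twist":0,"grip":1},{"x":-1.6,"y":3.8,"z":0,"twist":0,"grip":1},{"x":-1.6,"y":3.8,"z":0,"twist":0,"grip":1}]'
python3 -m inch '[{"x":0,"y":0,"z":-4,"twist":0,"grip":1},{"x":0,"y":0,"z":-4,"twist":0,"grip":1},{"x":0,"y":0,"z":-1,"twist":0,"grip":1},{"x":0,"y":0,"z":0,"twist":0,"grip":1},{"x":0,"y":0,"z":0,"twist":0,"grip":1}]'
python3 - <<'E'
from h import *
T=cam("top");h=T["hsv"];m=cv2.inRange(h,(105,120,40),(125,255,255));m[:225]=0
ys,xs=np.nonzero(m);print(xs.min(),xs.max(),ys.min(),ys.max());print(onz(T,xs.min(),253,.065),onz(T,xs.max(),253,.065),onz(T,188,ys.min(),.065),onz(T,188,ys.max(),.065))
E
```

```text
time_s: 24.55
position: [0.5716, -0.0505, 0.2549]
orientation: [0.005, 0.821, 0.571, 0.003]
force: [1.3, 1.5, -0.3]
gripper_width: 0.0137
gripper_force: 61.8
time_s: 24.97
position: [0.4852, 0.1472, 0.2498]
orientation: [-0.001, 0.819, 0.573, -0.0]
force: [0.9, 0.8, -3.1]
gripper_width: 0.0136
gripper_force: 61.6
time_s: 25.38
position: [0.4048, 0.3373, 0.2498]
orientation: [-0.0, 0.819, 0.574, -0.0]
force: [0.7, 0.7, -2.1]
gripper_width: 0.0144
gripper_force: 61.6
time_s: 25.8
position: [0.4066, 0.335, 0.1606]
orientation: [-0.0, 0.819, 0.573, -0.001]
force: [0.7, -0.4, -1.1]
gripper_width: 0.0137
gripper_force: 61.5
158 217 233 273
[0.41326465 0.44659218 0.065     ] [0.41574316 0.26121693 0.065     ] [0.47754698 0.35537947 0.065     ] [0.35214234 0.34950132 0.065     ]
```

```bash
python3 -m inch '[{"x":0,"y":0,"z":-3,"twist":0,"grip":1},{"x":0,"y":0,"z":-3,"twist":0,"grip":1},{"x":0,"y":0,"z":-2.8,"twist":0,"grip":1},{"x":0,"y":0,"z":0,"twist":0,"grip":1},{"x":0,"y":0,"z":0,"twist":0,"grip":4.5}]'
python3 -m inch '[{"x":0,"y":0,"z":0,"twist":0,"grip":4.5},{"x":0,"y":0,"z":0,"twist":0,"grip":4.5},{"x":0,"y":0,"z":0,"twist":0,"grip":4.5},{"x":0,"y":0,"z":4,"twist":0,"grip":4.5},{"x":0,"y":0,"z":4,"twist":0,"grip":4.5}]'
python3 -m inch '[{"x":0,"y":-4,"z":1,"twist":0,"grip":5},{"x":0,"y":-4,"z":1,"twist":0,"grip":5},{"x":0,"y":-4,"z":1,"twist":0,"grip":5},{"x":0,"y":-4,"z":0,"twist":0,"grip":5},{"x":0,"y":-4,"z":0,"twist":0,"grip":5}]'
python3 -m inch '[{"x":0,"y":-4,"z":0,"twist":0,"grip":5},{"x":0,"y":-4,"z":0,"twist":0,"grip":5},{"x":0,"y":-4,"z":0,"twist":0,"grip":5},{"x":0,"y":-4,"z":0,"twist":0,"grip":5},{"x":0,"y":-4,"z":0,"twist":0,"grip":5}]'
python3 -m inch '[{"x":0.4,"y":-4,"z":0,"twist":0,"grip":5},{"x":0.4,"y":-4,"z":0,"twist":0,"grip":5},{"x":0.4,"y":-4,"z":0,"twist":0,"grip":5},{"x":0.4,"y":-4,"z":0,"twist":0,"grip":5},{"x":0.4,"y":-4,"z":0,"twist":0,"grip":5}]'
python3 -m inch '[{"x":0.6,"y":-4,"z":0,"twist":0,"grip":5},{"x":0,"y":-0.8,"z":-2,"twist":0,"grip":5},{"x":0,"y":0,"z":-4,"twist":0,"grip":5},{"x":0,"y":0,"z":0,"twist":0,"grip":5},{"x":0,"y":0,"z":0,"twist":0,"grip":5}]'
```

```text
time_s: 26.27
position: [0.4075, 0.3349, 0.0736]
orientation: [-0.0, 0.82, 0.573, 0.0]
force: [0.3, 0.3, 0.8]
gripper_width: 0.0246
gripper_force: 0.0
time_s: 26.68
position: [0.4053, 0.3343, 0.1527]
orientation: [-0.0, 0.819, 0.573, -0.002]
force: [1.3, 0.5, 0.1]
gripper_width: 0.045
gripper_force: 0.0
time_s: 27.1
position: [0.4072, 0.1336, 0.1848]
orientation: [0.001, 0.819, 0.574, 0.002]
force: [0.8, -0.3, 0.1]
gripper_width: 0.0499
gripper_force: 0.0
time_s: 27.52
position: [0.4067, -0.0671, 0.1841]
orientation: [0.002, 0.819, 0.574, 0.001]
force: [0.7, -0.5, 0.5]
gripper_width: 0.0501
gripper_force: 0.0
time_s: 27.93
position: [0.4267, -0.2676, 0.1841]
orientation: [0.002, 0.819, 0.573, 0.0]
force: [1.1, 0.4, -0.2]
gripper_width: 0.0499
gripper_force: 0.0
time_s: 28.35
position: [0.4315, -0.3121, 0.1219]
orientation: [-0.002, 0.819, 0.573, -0.0]
force: [0.0, -0.2, 0.9]
gripper_width: 0.0501
gripper_force: 0.0
```

```bash
python3 -m inch '[{"x":0.1,"y":0,"z":-3,"twist":0,"grip":5},{"x":0,"y":0,"z":-2.4,"twist":0,"grip":5},{"x":0,"y":0,"z":-1.4,"twist":0,"grip":5},{"x":0,"y":0,"z":0,"twist":0,"grip":5},{"x":0,"y":0,"z":0,"twist":0,"grip":5}]'
python3 -m inch '[{"x":0,"y":0,"z":0,"twist":0,"grip":1},{"x":0,"y":0,"z":0,"twist":0,"grip":1},{"x":0,"y":0,"z":0,"twist":0,"grip":1},{"x":0,"y":0,"z":0,"twist":0,"grip":1},{"x":0,"y":0,"z":0,"twist":0,"grip":1}]'
python3 - <<'E'
from h import *
T=cam("top");h=T["hsv"][236:271,162:214];m=(h[...,1]<90).astype(np.uint8)
k,l,s,c=cv2.connectedComponentsWithStats(m);print([(c[i]+[162,236],s[i,4],onz(T,*(c[i]+[162,236]),.02)) for i in range(1,k) if s[i,4]>5])
E
```

```text
time_s: 28.77
position: [0.4344, -0.3133, 0.0564]
orientation: [0.001, 0.819, 0.574, 0.0]
force: [-0.2, -0.2, 0.7]
gripper_width: 0.0499
gripper_force: 0.0
time_s: 29.18
position: [0.4343, -0.3139, 0.0563]
orientation: [0.002, 0.819, 0.573, 0.0]
force: [-0.9, 0.6, 6.7]
gripper_width: 0.0138
gripper_force: 58.3
[(array([188.        , 251.62337662]), np.int32(77), array([0.41952086, 0.36383573, 0.02      ]))]
```

```bash
python3 -m inch '[{"x":0,"y":0,"z":3.6,"twist":0,"grip":1},{"x":0,"y":0,"z":3.6,"twist":0,"grip":1},{"x":0,"y":0,"z":3.6,"twist":0,"grip":1},{"x":0,"y":0,"z":3.4,"twist":0,"grip":1},{"x":0.5,"y":2.9,"z":0,"twist":7,"grip":1}]'
python3 -m inch '[{"x":0.5,"y":2.9,"z":0,"twist":7,"grip":1},{"x":0.5,"y":2.9,"z":0,"twist":7,"grip":1},{"x":0.5,"y":2.9,"z":0,"twist":7,"grip":1},{"x":0.5,"y":2.9,"z":0,"twist":7,"grip":1},{"x":0.5,"y":2.9,"z":0,"twist":7,"grip":1}]'
python3 -m inch '[{"x":0.5,"y":2.9,"z":0,"twist":7,"grip":1},{"x":0.5,"y":2.9,"z":0,"twist":7,"grip":1},{"x":1.4,"y":2.9,"z":0,"twist":7,"grip":1},{"x":1.4,"y":2.9,"z":0,"twist":7,"grip":1},{"x":1.4,"y":2.9,"z":0,"twist":7,"grip":1}]'
python3 -m inch '[{"x":1.4,"y":2.9,"z":0,"twist":7,"grip":1},{"x":1.3,"y":2.9,"z":0,"twist":6,"grip":1},{"x":0,"y":0,"z":0,"twist":0,"grip":1},{"x":0,"y":0,"z":0,"twist":0,"grip":1},{"x":0,"y":0,"z":0,"twist":0,"grip":1}]'
```

```text
time_s: 29.65
position: [0.4414, -0.2909, 0.2045]
orientation: [0.008, 0.784, 0.621, -0.0]
force: [2.9, -1.0, -1.4]
gripper_width: 0.0137
gripper_force: 59.1
time_s: 30.07
position: [0.4633, -0.1376, 0.1969]
orientation: [0.0, 0.557, 0.831, 0.0]
force: [0.6, 0.1, -1.3]
gripper_width: 0.0136
gripper_force: 59.1
time_s: 30.48
position: [0.5157, 0.0075, 0.197]
orientation: [0.0, 0.281, 0.96, 0.0]
force: [1.4, -0.8, -1.7]
gripper_width: 0.0139
gripper_force: 59.0
time_s: 30.9
position: [0.542, 0.0639, 0.1964]
orientation: [-0.0, 0.174, 0.985, -0.0]
force: [-0.6, 0.2, -2.1]
gripper_width: 0.0139
gripper_force: 59.1
```

```bash
python3 -m inch '[{"x":0.6,"y":-0.21,"z":0.1,"twist":0,"grip":1},{"x":0.6,"y":-0.21,"z":0,"twist":0,"grip":1},{"x":0.4,"y":-0.14,"z":0,"twist":0,"grip":1},{"x":0.35,"y":-0.12,"z":0,"twist":0,"grip":1},{"x":0.35,"y":-0.12,"z":0,"twist":0,"grip":1}]'
python3 -m inch '[{"x":0.35,"y":-0.12,"z":0,"twist":0,"grip":1},{"x":0.3,"y":-0.1,"z":0,"twist":0,"grip":1},{"x":0.3,"y":-0.1,"z":0,"twist":0,"grip":1},{"x":0.3,"y":-0.1,"z":0,"twist":0,"grip":1},{"x":0.3,"y":-0.1,"z":0,"twist":0,"grip":1}]'
python3 -m inch '[{"x":0.25,"y":-0.08,"z":0,"twist":0,"grip":1},{"x":0,"y":0,"z":0,"twist":0,"grip":1},{"x":0,"y":0,"z":0,"twist":0,"grip":1},{"x":0,"y":0,"z":0,"twist":0,"grip":1},{"x":0,"y":0,"z":0,"twist":0,"grip":1}]'
python3 -m inch '[{"x":-0.8,"y":0.3,"z":0,"twist":0,"grip":1},{"x":-0.7,"y":0.25,"z":0,"twist":0,"grip":1},{"x":0,"y":0,"z":3,"twist":-6,"grip":1},{"x":0,"y":0,"z":3,"twist":-7,"grip":1},{"x":0,"y":-1,"z":0,"twist":-7,"grip":1}]'
python3 -m inch '[{"x":0.1,"y":-1.4,"z":0,"twist":-7,"grip":1},{"x":0.1,"y":-1.4,"z":0,"twist":-7,"grip":1},{"x":0.1,"y":-1.4,"z":0,"twist":-7,"grip":1},{"x":0.1,"y":-1.4,"z":0,"twist":-7,"grip":1},{"x":0.1,"y":-1.4,"z":0,"twist":-7,"grip":1}]'
python3 -m inch '[{"x":0.1,"y":-1.4,"z":0,"twist":-7,"grip":1},{"x":0.1,"y":-1.4,"z":0,"twist":-7,"grip":1},{"x":0.1,"y":-1.4,"z":0,"twist":-7,"grip":1},{"x":0.2,"y":-1.4,"z":0,"twist":-7,"grip":1},{"x":0.2,"y":-0.8,"z":-2,"twist":-7,"grip":1}]'
python3 -m inch '[{"x":0,"y":0,"z":-2,"twist":0,"grip":1},{"x":0,"y":0,"z":0,"twist":0,"grip":1},{"x":0,"y":0,"z":0,"twist":0,"grip":1},{"x":0,"y":0,"z":0,"twist":0,"grip":1},{"x":0,"y":0,"z":0,"twist":0,"grip":1}]'
```

```text
time_s: 31.32
position: [0.5628, 0.0555, 0.1968]
orientation: [-0.004, 0.175, 0.985, 0.0]
force: [-10.1, 3.7, 3.2]
gripper_width: 0.0138
gripper_force: 60.0
time_s: 31.73
position: [0.5777, 0.0505, 0.1961]
orientation: [-0.005, 0.175, 0.985, 0.0]
force: [-9.9, 2.3, -1.2]
gripper_width: 0.0137
gripper_force: 60.7
time_s: 32.15
position: [0.5811, 0.0495, 0.1962]
orientation: [-0.003, 0.175, 0.985, 0.0]
force: [-7.1, 1.7, -2.7]
gripper_width: 0.014
gripper_force: 59.8
time_s: 32.57
position: [0.5712, 0.046, 0.2641]
orientation: [0.005, 0.345, 0.939, 0.002]
force: [1.5, 0.3, -0.2]
gripper_width: 0.0138
gripper_force: 60.2
time_s: 32.98
position: [0.5735, -0.0257, 0.2579]
orientation: [0.001, 0.612, 0.791, 0.0]
force: [0.8, 1.1, -2.6]
gripper_width: 0.0143
gripper_force: 60.1
time_s: 33.4
position: [0.5828, -0.0913, 0.2417]
orientation: [0.004, 0.821, 0.57, 0.003]
force: [0.9, -0.7, -1.6]
gripper_width: 0.0139
gripper_force: 60.2
time_s: 33.82
position: [0.5812, -0.0886, 0.2191]
orientation: [0.001, 0.819, 0.574, 0.001]
force: [0.4, -0.1, -2.0]
gripper_width: 0.014
gripper_force: 60.1
```

```bash
python3 -m inch '[{"x":0.26,"y":0.68,"z":-1.3,"twist":0,"grip":1},{"x":0.26,"y":0.68,"z":-1.3,"twist":0,"grip":1},{"x":0.22,"y":0.6,"z":-1.1,"twist":0,"grip":1},{"x":0.12,"y":0.4,"z":-0.85,"twist":0,"grip":1},{"x":0,"y":0,"z":0,"twist":0,"grip":1}]'
python3 -m inch '[{"x":0.04,"y":0.09,"z":-0.17,"twist":0,"grip":1},{"x":0.04,"y":0.09,"z":-0.17,"twist":0,"grip":1},{"x":0.04,"y":0.09,"z":-0.17,"twist":0,"grip":1},{"x":0,"y":0,"z":0,"twist":0,"grip":1},{"x":0,"y":0,"z":0,"twist":0,"grip":1}]'
python3 -m inch '[{"x":0.04,"y":0.09,"z":-0.17,"twist":0,"grip":1},{"x":0.04,"y":0.09,"z":-0.17,"twist":0,"grip":1},{"x":0,"y":0,"z":0,"twist":0,"grip":1},{"x":0,"y":0,"z":0,"twist":0,"grip":1},{"x":0,"y":0,"z":0,"twist":0,"grip":1}]'
```

```text
time_s: 34.23
position: [0.59, -0.0641, 0.1719]
orientation: [0.001, 0.819, 0.574, 0.001]
force: [1.2, 1.5, -1.0]
gripper_width: 0.0141
gripper_force: 60.1
time_s: 34.65
position: [0.591, -0.0619, 0.1672]
orientation: [0.0, 0.819, 0.573, 0.001]
force: [3.1, 3.2, 1.0]
gripper_width: 0.0139
gripper_force: 60.3
time_s: 35.07
position: [0.5915, -0.0602, 0.1634]
orientation: [0.0, 0.819, 0.573, 0.0]
force: [4.0, 3.6, 1.7]
gripper_width: 0.0139
gripper_force: 60.2
```

C goes in freely. Push on, release, and retreat.

```bash
python3 -m inch '[{"x":0.07,"y":0.17,"z":-0.34,"twist":0,"grip":1},{"x":0.07,"y":0.17,"z":-0.34,"twist":0,"grip":1},{"x":0.07,"y":0.17,"z":-0.34,"twist":0,"grip":1},{"x":0,"y":0,"z":0,"twist":0,"grip":1},{"x":0,"y":0,"z":0,"twist":0,"grip":1}]'
python3 -m inch '[{"x":0,"y":0,"z":0,"twist":0,"grip":4.5},{"x":0,"y":0,"z":0,"twist":0,"grip":4.5},{"x":0,"y":0,"z":0,"twist":0,"grip":4.5},{"x":0,"y":0,"z":1,"twist":0,"grip":4.5},{"x":0,"y":0,"z":2,"twist":0,"grip":4.5}]'
python3 -m inch '[{"x":0,"y":0,"z":3,"twist":0,"grip":4.5},{"x":-1,"y":-2.6,"z":2,"twist":0,"grip":4.5},{"x":-1,"y":-2.6,"z":0,"twist":0,"grip":4.5},{"x":-1,"y":-2.6,"z":0,"twist":0,"grip":4.5},{"x":0,"y":-2.6,"z":0,"twist":0,"grip":4.5}]'
python3 -m inch '[{"x":-1,"y":-2,"z":0,"twist":0,"grip":4.5},{"x":-1,"y":-1,"z":0,"twist":0,"grip":4.5},{"x":0,"y":0,"z":0,"twist":0,"grip":4.5},{"x":0,"y":0,"z":0,"twist":0,"grip":4.5},{"x":0,"y":0,"z":0,"twist":0,"grip":4.5}]'
python3 - <<'E'
from h import *
S=cam("scene");T=cam("top");g=cv2.cvtColor(S["img"],cv2.COLOR_RGB2GRAY);print(g[205:226:2,310:340:2])
o=cv2.imread("pics/scene0.png",0)
# bench region of the pins: what moved vs start; gauge interior vs after pin B
d=cv2.absdiff(g,o)[195:300,190:275]>25;k,l,s,c=cv2.connectedComponentsWithStats(d.astype(np.uint8));print([(np.round(c[i]+[190,195],0).tolist(),s[i,4]) for i in range(1,k) if s[i,4]>8])
b=cv2.cvtColor(np.load("s6.npy"),cv2.COLOR_RGB2GRAY);d=cv2.absdiff(g,b)[180:270,290:385]>12;k,l,s,c=cv2.connectedComponentsWithStats(d.astype(np.uint8));print([(np.round(c[i]+[290,180],0).tolist(),s[i,4]) for i in range(1,k) if s[i,4]>5])
h=T["hsv"][236:271,162:214];print((h[...,1]<90).sum())
w=(T["hsv"][...,1]<60)&(T["hsv"][...,2]>170);w[:,:225]=0;w[:,360:]=0;w[220:]=0;ys,xs=np.nonzero(w);print("lamp",xs.mean(),ys.mean(),onz(T,xs.mean(),ys.mean(),.26) if len(xs) else 0)
E
```

```text
time_s: 35.48
position: [0.5934, -0.0547, 0.1525]
orientation: [-0.0, 0.819, 0.574, 0.0]
force: [4.4, 4.7, 0.1]
gripper_width: 0.0139
gripper_force: 60.1
time_s: 35.9
position: [0.5911, -0.0553, 0.181]
orientation: [-0.002, 0.819, 0.573, -0.002]
force: [-0.1, -0.1, 0.0]
gripper_width: 0.045
gripper_force: 0.0
time_s: 36.32
position: [0.5616, -0.1604, 0.2348]
orientation: [0.0, 0.819, 0.574, -0.0]
force: [0.0, 0.4, -0.6]
gripper_width: 0.0451
gripper_force: 0.0
time_s: 36.73
position: [0.5432, -0.1886, 0.2335]
orientation: [-0.0, 0.819, 0.574, 0.0]
force: [0.7, 0.4, -1.1]
gripper_width: 0.0452
gripper_force: 0.0
[[130 128 129 129 131 131 129 128 128 130 130 127 128 127 124]
 [131 130 130 130 130 131 130 129 129 129 130 130 128 127 127]
 [130 130 130 132 130 130 131 130 129 129 129 130 128 126 127]
 [131 129 128 130 129 131 112  85  97 128 130 129 129 129 128]
 [130 130 129 132 130 122  97  80  68 114 130 128 129 127 126]
 [131 130 130 131 133 113 108  98 100 115 128 129 129 127 127]
 [131 128 131 130 131 114 112 102 103 127 128 130 127 128 126]
 [131 129 131 130 130 115 111 101 118 129 128 128 128 128 128]
 [131 130 130 130 129 129 125 127 131 129 126 126 130 128 128]
 [133 129 128 132 130 130 128 128 130 130 127 128 128 128 129]
 [131 130 130 130 128 129 128 126 128 128 129 128 125 129 127]]
[([236.0, 224.0], np.int32(1944)), ([204.0, 245.0], np.int32(42)), ([208.0, 252.0], np.int32(51)), ([226.0, 275.0], np.int32(39)), ([229.0, 282.0], np.int32(54))]
[]
78
lamp 278.2585995085995 146.5436117936118 [0.71663985 0.06213707 0.26      ]
```

```bash
python3 -c "
from station import env
print(env.hand_in())"
```

```text
the job is handed in; nothing more can be done
None
```

The job is handed in, with no verdict shown: the lamp is swung clear of the gauge, pins B and C fitted and went through the bore (I judged this from the empty bore, as the catch box isn't visible), and pin A would not go in (about 43 N at most on the plate), so it is in the blue bin.

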